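Take the air-speed reading in the bench dust extractor

ROBOT

A 6-joint arm with a two-finger parallel gripper is mounted at the origin on the work surface. World frame = base frame: x ahead of the robot, y to its left, z up, the work surface at z = 0. Lengths are in m, angles in rad, forces in N, time in s.
With the tool pointing down it reaches from about 0.3 to 0.775 m from the base axis. Payload 14.6 kg.
Tool frame: the origin (TCP) lies at the centre of the arm's flange, where the gripper is bolted on; the fingertips stand 199 mm ahead of it and the grasp point (between the pads) lies ctrl.tcp_to_grasp ahead of it (ctrl.tcp_to_grasp is the distance from the TCP to the grasp point, in m); z points along the fingers, y is the line along which they close (so a half turn about z gives the same grasp; the last joint's range is limited). The gripper opens to 94 mm and grips with 3 to 60 N. Pads are 16 mm wide; open, the fingers measure 119 mm over their backs; the gripper's body (75 mm by 177 mm) begins 78 mm behind the grasp point.
Start: joints at [-1.336, 0.3, 1.521, -0, 1.321, -0.067], TCP at [0.163, -0.525, 0.405] pointing down, gripper open.
Joint ranges: [-3.03, 3.03], [-0.79, 2.21], [0.23, 2.52], [-1.04, 4.18], [0, 3.07], [-2.55, 2.55]. Speed limits (rad/s): [2.22, 2.22, 2.57, 3.14, 3.14, 3.14].

INTERFACE

Orientations are given as [roll, pitch, yaw] about the fixed x, y, z axes, in that order (R = Rz(yaw) Ry(pitch) Rx(roll)).
In Python, from station import ctrl gives the robot as it stands. The module is installed in compiled form; this text tells all that it offers.
- The arm moves only by the shell command python3 -m jog 'ROWS' [OPENING] [FORCE]. ROWS is JSON, a list of rows, each a list of 6 numbers: the shift along the tool's x, y, z in cm, then the turn, a rotation vector about the tool's x, y, z in rad. In form: [[tx, ty, tz, ax, ay, az], ...]. A call has 1 to 8 rows; each row is the pose to reach, as a shift and turn from the pose commanded when the call began, along the tool's axes at that moment; what a row does not reach only later rows make up. A row lasts 1/10 s, in which the tool goes at most 50 mm and 8.59 degrees, less where a joint would pass 70% of its speed; a pose out of reach is approached as far as the arm can. A call with a gripper value outside its range is refused whole. OPENING is the opening in per cent of the stroke, from 0 (shut) to 100 (fully open), set as the call begins (- or left out, the last holds). The fingers move at their own pace and stop on an object; FORCE is the grip in N (left out, the last holds). Time passes only in rows, so rows that repeat a pose let the fingers close. It gives the time, the measured TCP pose, the force, the opening and the grip force at its end, in the units of the state.
- ctrl.get_obs(): the state, without advancing time (a new reading comes with each control period).
- ctrl.camera(name): name is "scene" or "top"; returns a dict with "img" (420x560x3 uint8, blue, green, red), "intrinsics" (3x3 intrinsics, pixels), "R" (3x3) and "t" (3): a world point X has camera coordinates R X + t. Camera axes: x right, y down, z forward; pixel columns grow to the right and rows downward; lengths in m; the calibration is good to about 2 mm. A picture is of the moment at which its call begins. There is no depth.
- ctrl.hand_in(): hands the job in; it is judged then, once.
The state is a dict: "time_s": time; "qpos": joint angles; "joint_vel": joint speeds; "tau": joint torques, N m; "ee_pos": TCP position; "eef_rot": TCP orientation; "force": force on the tool from outside, world axes, zero at the start; "moment": the same for the moment, N m; "grip_width": finger opening in m; "grip_force": force on a finger pad.
Only numpy, scipy, OpenCV 4.12 (cv2) and the standard library are available. Lean on these libraries where they do the work, as an engineer would, in place of code of your own. Each camera call takes 0.05 s, during which the arm holds its last target. There are 200 camera calls.

TASK

The filter has just been changed on the bench dust extractor. Push its hinged lid down until the catch snaps and it stays fully shut, then pull the air-speed probe straight up out of its holder and lower it upright through the brass test port on top of the duct, never letting it touch any part of the extractor, until its tip is at the middle of the duct. Finish holding it there, still, upright and centred in the port while the reading is taken; leave the sander, the polish bottle and the tape roll where they are.

Things in the scene. Friction and masses are not known exactly. Their poses are not given: they have to be found in the camera images.
- extractor: Bench dust extractor, fixed to the bench. Origin on the bench under the test port; y along the duct, x square to it (away from the robot), z up. At y = -215 mm a grey filter box (170 x 170 mm, 130 mm high) with a hinged lid, bell mouth on its -y side; then a round steel duct, 80 mm outside diameter, axis 62 mm high; at y = +200 mm a grey fan box (160 x 160 mm, 172 mm high with its switch).
- port (a point): Centre of the mouth of the test port, an upright brass socket on top of the duct: outside 36 mm, bore 24 mm, top 124 mm above the bench. The bore goes straight down for 32 mm, then opens into the hollow duct. Axes as the extractor's.
- duct_mid (a point): Point on the duct's axis straight below the port, 62 mm below its mouth: where the probe's tip must be. The duct's inside is 74 mm across.
- filter_lid (a joint): Lid of the filter box: 0 = fully shut, 1.3 rad = wide open. Hinged along the box's far (+x) top edge, free edge on the -x side; 300 g. The stiff hinge (0.32 N m) holds it at any angle above the catch. A spring roller catch at the free edge resists from 0.09 to 0.04 rad (8 to 9 N at the edge, up to 12 N when pressed 40 mm in from it), then draws it on to 0 and holds it.
- lid_edge (a point): Middle of the lid's free edge, on the top face of the lid, 179 mm from the hinge line. The lid is a flat aluminium sheet, 182 x 176 mm, 4 mm thick; a raised panel of 1.5 mm covers its middle. The frame turns with the lid: x towards the hinge, z out of the lid's top face.
- lid_hinge (a point): Point on the lid's hinge line, mid-width of the lid, 130 mm above the bench; the hinge line runs along the extractor's y. The lid's top face lies 4.5 mm above this line when shut. The frame turns with the lid: x away from the free edge, z out of the top face.
- probe: Cordless air-speed probe, loose, standing upright in its holder, about 160 g. Origin at the lower tip, z up along the rod. A straight steel rod of 10 mm diameter (8 mm over the last 12 mm) from z = 0 to 110 mm, a round collar of 32 mm diameter from 110 to 122 mm, then a black handle with flat sides, 26 mm (along x) by 32 mm (along y), from 122 to 210 mm.
- probe_tip (a point): The probe's lower tip, on the rod's axis; axes as the probe's.
- probe_grip (a point): Centre of the probe's handle, 170 mm above the tip; a good place to grip, across x (26 mm) or y (32 mm).
- holder: The probe's holder, fixed: a round dark foot of 90 mm diameter with an upright aluminium tube (outside 28 mm, inside 20 mm, top 122 mm above the bench). The rod hangs in the tube with the probe's collar on the tube's top, tip 12 mm above the bench; lift the probe at least 112 mm to free it. Origin under its foot, on the bench.
- sander: Small round orbital sander standing on its 75 mm pad, 116 mm high; leave alone. Origin under its pad.
- polish: White polish bottle with a black cap, 56 mm diameter, 125 mm high; leave alone. Origin under its base.
- tape: Roll of masking tape lying flat, 100 mm diameter, 25 mm high; leave alone. Origin under its centre.
Not all that is in view belongs to the job. Of the things that look like the probe, the largest one is meant. What is shaped like the holder but blue or purple is not meant.

How it is judged:
By the outcome, as a careful person would: the job done as asked, in the order asked, and still so for the second after the job is handed in, while the arm keeps its last pose, push and grip.
It also fails if it takes over 69 s, if anything falls off the work surface, if the arm or the gripper's body presses on something with over 40 N, if the wrist force passes 120 N, or if a joint passes its speed limit or range.

## Working session

There is one attempt and no reset: what is moved stays moved. The work goes in short steps, Python scripts to look and compute and a shell command to move; the robot and the scene stay as the last step left them, time stands still between calls to the robot, and variables do not carry over. Pictures are saved under pics/ and viewed, at most 10 in all, crops included, and the job is handed in when it is done.

```bash
mkdir -p pics
cat > h.py <<'E'
import numpy as np, cv2
from station import ctrl
from scipy.spatial.transform import Rotation as Ro
def snap(n,f=None):
    c=ctrl.camera(n)
    if f: cv2.imwrite('pics/'+f,c['img'])
    return c
def ray(c,u,v):
    K,R,t=map(np.array,(c['intrinsics'],c['R'],c['t']))
    d=R.T@np.linalg.solve(K,[u,v,1.]); return -R.T@t,d/np.linalg.norm(d)
def onz(c,u,v,z):
    o,d=ray(c,u,v); return o+d*(z-o[2])/d[2]
def tri(r1,r2):
    A=sum(np.eye(3)-np.outer(d,d) for o,d in(r1,r2)); b=sum((np.eye(3)-np.outer(d,d))@o for o,d in(r1,r2))
    return np.linalg.solve(A,b)
def proj(c,X):
    p=np.array(c['intrinsics'])@(np.array(c['R'])@X+c['t']); return p[:2]/p[2]
E
python3 - <<'E'
from h import *
np.set_printoptions(precision=3,suppress=True)
a=snap('scene');b=snap('top')
cv2.imwrite('pics/a.png',a['img']);cv2.imwrite('pics/b.png',b['img'])
for c in(a,b):print(c['intrinsics'],ray(c,280,210))
print(ctrl.get_obs(),ctrl.tcp_to_grasp)
E
```

```text
[[425.96    0.    277.604]
 [  0.    425.96  208.037]
 [  0.      0.      1.   ]] (array([ 1.139, -0.676,  0.785]), array([-0.535,  0.61 , -0.585]))
[[505.68    0.    275.603]
 [  0.    505.68  212.378]
 [  0.      0.      1.   ]] (array([0.472, 0.001, 1.816]), array([ 0.057,  0.   , -0.998]))
{'time_s': 0.1, 'qpos': array([-1.336,  0.3  ,  1.522, -0.   ,  1.321, -0.067]), 'joint_vel': array([ 0.   , -0.002, -0.002, -0.001,  0.   ,  0.   ]), 'tau': array([  0.   , -53.264, -35.329,   0.071,   0.023,  -0.   ]), 'ee_pos': array([ 0.163, -0.525,  0.404]), 'eef_rot': array([-3.141, -0.   ,  0.302]), 'force': array([-1.455,  0.755, -0.429]), 'moment': array([-0.026, -0.011,  0.034]), 'grip_force': 0.0, 'grip_width': 0.09415671659337194} 0.1804
```

View pics/a.png

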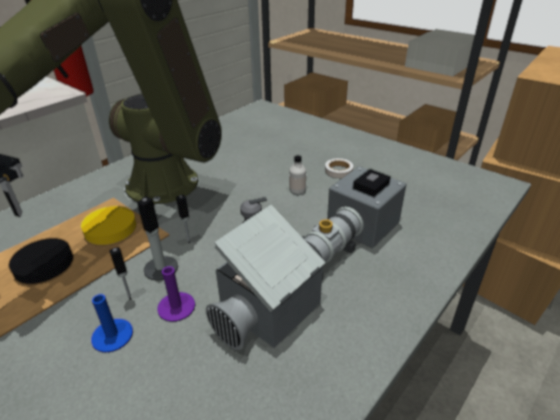

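View pics/b.png

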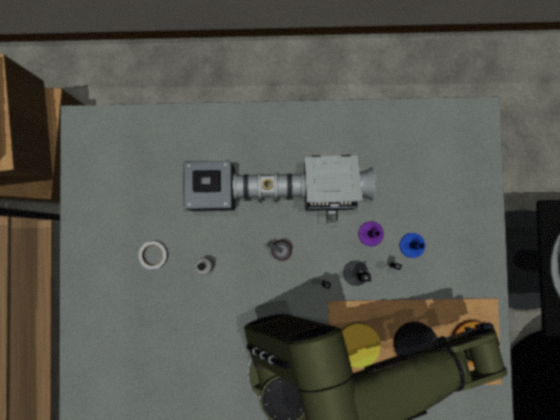

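Candidates for the probe: the black handle at scene (149,215)/top (362,275) in the aluminium holder; small look-alikes at scene (183,205)/top (326,284) and scene (118,262)/top (395,265). For the holder there are the blue one at scene (108,325) and the purple one at (173,298), which I exclude. I choose the largest, at scene (149,215), and check it in a close crop.

Run:
```python
from h import *
a=cv2.imread('pics/a.png');b=cv2.imread('pics/b.png')
A=cv2.resize(a[180:350,90:290],None,fx=3,fy=3,interpolation=3)
A=cv2.resize(a[190:350,100:380],(784,448),interpolation=3)
B=cv2.resize(b[140:300,180:440],(780,480),interpolation=3)
cv2.imwrite('pics/a2.png',A);cv2.imwrite('pics/b2.png',B)
```

```text
(no output)
```

View pics/a2.png

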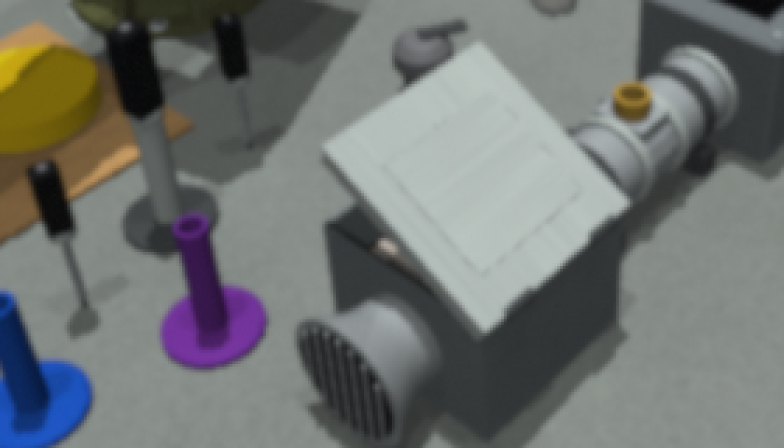

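View pics/b2.png

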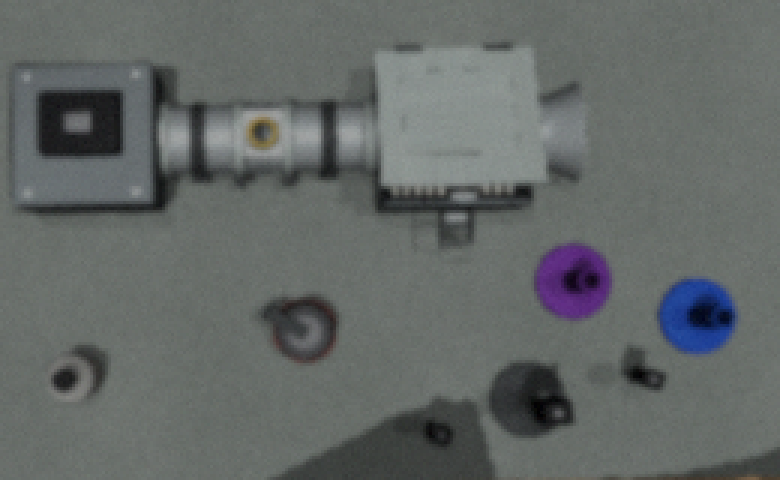

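The crops confirm the large probe in the aluminium holder (scene (146,199) handle top; top (364,276)). The lid is open about 30°, its free corners at scene (215,244) and (271,204); the brass port is at scene (326,223), top (268,184).

Run:
```python
from h import *
np.set_printoptions(precision=4,suppress=True)
a=snap('scene');b=snap('top')
def T(p,q):
    X=tri(ray(a,*p),ray(b,*q)); print(X, proj(a,X)-p,proj(b,X)-q); return X
print('free-y');f1=T((215,243.6),(362.3,201))
print('free+y');f2=T((270.7,204.3),(305.7,201.7))
print('hinge-y');h1=T((273.2,309.6),(357.3,155.3))
print('hinge+y');h2=T((325,263.2),(305,157.3))
hx=cv2.cvtColor(a['img'],40);m=cv2.inRange(hx,(10,120,80),(30,255,255));m[:, :300]=0;m[:,:][:200]=0;m[250:]=0;m[:,360:]=0
print('brass scene',cv2.boundingRect(m),cv2.moments(m,True)['m10']/cv2.moments(m,True)['m00'])
hy=cv2.cvtColor(b['img'],40);m=cv2.inRange(hy,(10,90,60),(35,255,255));m[:170]=0;m[200:]=0;m[:,:250]=0;m[:,290:]=0
print('brass top',r:=cv2.boundingRect(m)); u,v=r[0]+r[2]/2-.5,r[1]+r[3]/2-.5
print('port',onz(b,u,v,.124)); T((325.7,221),(u,v))
print('handle top');T((146.4,199),(364,276)); print(onz(b,364,276,.222))
print('foot',onz(b,180+523/3,140+400/3,.005))
# fan box top corners in top view (z .13?)
for p in((13,63),(150,66),(165,208),(12,206)):print('fan',onz(b,180+p[0]/3,140+p[1]/3,.13))
# clamp band edges of duct
g=b['img'][240:300,330:400].max(2)
m=(g<45).astype(np.uint8); n,l,s,c=cv2.connectedComponentsWithStats(m)
for i in range(1,n):
    if s[i][4]>15:
        pts=np.argwhere(l==i)[:,::-1].astype(np.float32); print(s[i],c[i]+[330,240],cv2.minAreaRect(pts))
```

```text
free-y
[ 0.5886 -0.2588  0.2139] [-1.2941  0.0604] [-0.6563 -0.5296]
free+y
[ 0.5881 -0.081   0.2169] [-0.1835  0.0101] [-0.0947 -0.0959]
hinge-y
[ 0.7485 -0.2602  0.1305] [-1.1909  0.0677] [-0.4997 -0.4978]
hinge+y
[ 0.7466 -0.0845  0.1282] [-1.5627  0.0805] [-0.6523 -0.8074]
brass scene (320, 220, 12, 12) 325.3658536585366
brass top (263, 180, 9, 9)
port [0.6566 0.0427 0.124 ]
[0.6579 0.044  0.1285] [-0.8739  0.056 ] [-0.4136 -0.5128]
handle top
[ 0.3514 -0.2576  0.2226] [-0.391   0.0041] [-0.242  -0.1576]
[ 0.3509 -0.2585  0.222 ]
foot [ 0.3444 -0.2597  0.005 ]
fan [0.739  0.3193 0.13  ]
fan [0.7326 0.1656 0.13  ]
fan [0.573 0.151 0.13 ]
fan [0.5784 0.3218 0.13  ]
[ 22  23  18  20 213] [360.1643 272.4038] ((31.447059631347656, 32.811767578125), (19.52374267578125, 15.618993759155273), 40.60129928588867)
[59 22  8  6 32] [392.4062 264.4688] ((62.250003814697266, 24.250001907348633), (6.957010269165039, 4.743415832519531), 18.43494987487793)
```

```bash
python3 -m jog '[[0,0,-4,0,0,0.15],[0,0,-8,0,0,0.302],[12,-5,-8,0,0,0.302],[24,-10,-8,0,0,0.302],[36,-15,-8,0,0,0.302],[48,-20,-8,0,0,0.302],[51.3,-21,-8,0,0,0.302],[51.3,-21,-8,0,0,0.302]]' 0 20
python3 -m jog '[[0,0,0,0,0,0],[0,0,0,0,0,0],[0,0,0,0,0,0],[0,0,0,0,0,0],[0,0,0,0,0,0],[0,0,0,0,0,0]]'
```

```text
time_s: 1.0
ee_pos: [0.3954, -0.3318, 0.4847]
eef_rot: [3.141, -0.0, -0.0]
force: [-0.8, -0.7, 0.5]
grip_width: 0.0337
grip_force: 0.0
time_s: 1.6
ee_pos: [0.3937, -0.3339, 0.4847]
eef_rot: [3.142, -0.0, -0.001]
force: [-0.3, 1.0, 0.7]
grip_width: 0.0003
grip_force: 0.0
```

```bash
python3 -m jog '[[3.5,-3,0,0,0,0],[7,-6,0,0,0,0],[10.5,-9,0,0,0,0],[14,-12,0,0,0,0],[17,-14.5,0,0,0,0],[19.6,-16.2,0,0,0,0],[19.6,-16.2,0,0,0,0],[19.6,-16.2,3,0,0,0]]'
```

```text
time_s: 2.4
ee_pos: [0.5904, -0.1713, 0.4574]
eef_rot: [3.14, -0.005, 0.001]
force: [0.4, -0.7, -0.2]
grip_width: 0.0004
grip_force: 0.0
```

```bash
python3 -m jog '[[1.2,0,2,0,0,0],[1.2,0,3.5,0,0,0],[1.2,0,5,0,0,0],[1.1,0,6,0,0,0],[1,0,7,0,0,0],[0.8,0,8,0,0,0],[0.6,0,9,0,0,0],[0.4,0,10,0,0,0]]'
python3 -m jog '[[0,0,0.5,0,0,0],[0,0,1,0,0,0],[0,0,1.5,0,0,0],[0,0,2,0,0,0],[0,0,2.3,0,0,0],[0,0,2.5,0,0,0],[0,0,2.5,0,0,0]]'
```

```text
time_s: 3.2
ee_pos: [0.594, -0.1715, 0.3541]
eef_rot: [3.141, -0.0, -0.0]
force: [-0.1, -0.8, 0.3]
grip_width: 0.0006
grip_force: 0.3
time_s: 3.9
ee_pos: [0.5942, -0.1713, 0.3335]
eef_rot: [3.141, -0.003, -0.0]
force: [-14.8, 4.7, 32.6]
grip_width: 0.0006
grip_force: 16.4
```

```bash
python3 -m jog '[[0,0,-1,0,0,0],[0,0,-4,0,0,0],[0,0,-8,0,0,0],[0,0,-12,0,0,0],[-4,0,-15,0,0,0],[-7,-4,-15,0,0,0],[-7,-8,-15,0,0,0],[-7,-12,-15,0,0,0]]' 100
python3 - <<'E'
from h import *
a=snap('scene');b=snap('top')
A=cv2.resize(a['img'][180:350,90:390],(750,425),interpolation=3)
B=cv2.resize(b['img'][225:305,310:410],(500,400),interpolation=3)
B=cv2.convertScaleAbs(B,alpha=2)
C=np.zeros((600,800,3),np.uint8);
C[:300,:530]=cv2.resize(A,(530,300));C[300:600,:375]=cv2.resize(B,(375,300))
C[300:600,380:780]=cv2.resize(b['img'][140:215,295:395],(400,300),interpolation=3)
cv2.imwrite('pics/c.png',C);cv2.imwrite('pics/bfull.png',b['img']);cv2.imwrite('pics/afull.png',a['img'])
E
```

```text
time_s: 4.7
ee_pos: [0.5234, -0.0503, 0.4802]
eef_rot: [3.141, -0.001, -0.001]
force: [1.0, -0.4, 0.1]
grip_width: 0.0612
grip_force: 0.0
```

View pics/c.png

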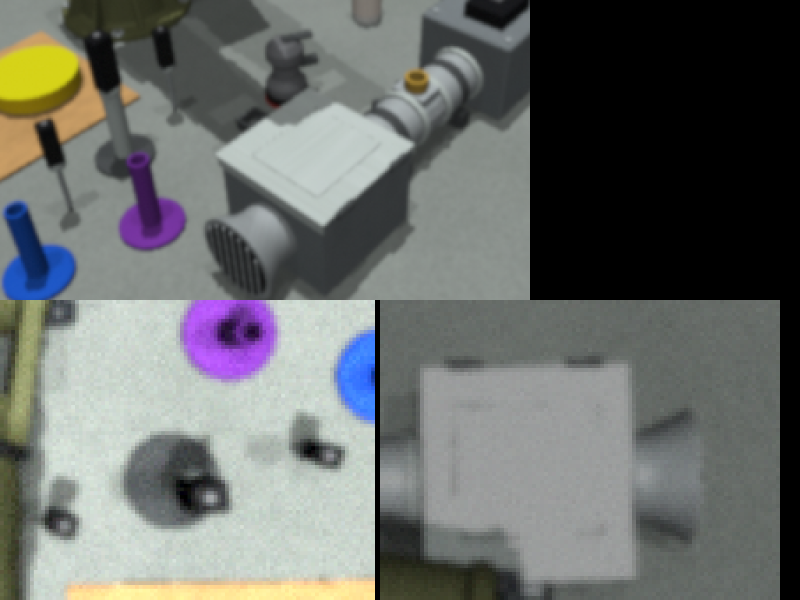

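The lid is flat on the box (scene inset (315,150)). In the lower left inset the probe's handle is at (209,496), roughly axis-aligned. One close crop for its yaw.

Run:
```python
from h import *
b=cv2.imread('pics/bfull.png');a=cv2.imread('pics/afull.png')
B=cv2.resize(cv2.convertScaleAbs(b[262:292,348:383],alpha=2.5),(560,480),interpolation=2)
A=cv2.resize(cv2.convertScaleAbs(a[190:250,136:166],alpha=2.),(240,480),interpolation=2)
cv2.imwrite('pics/d.png',np.hstack([B,A]))
```

```text
(no output)
```

View pics/d.png

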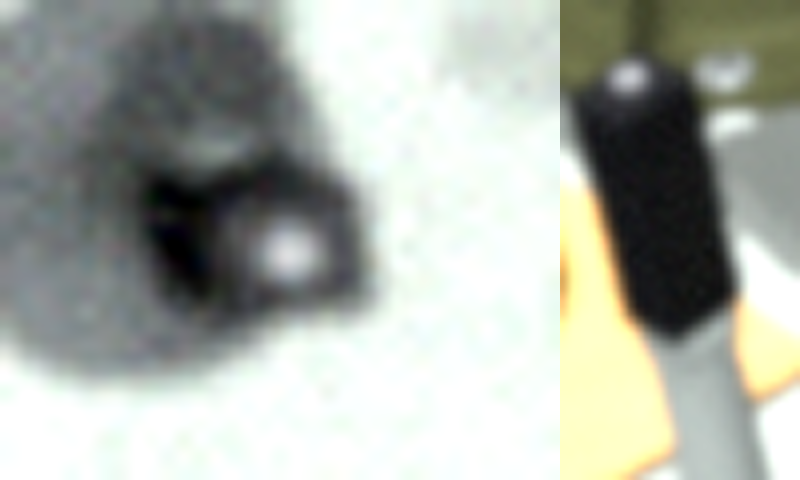

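Dot on the handle's top at top-view (365.6,277.1), scene (144.7,199.4); sides turned about +9° (yaw ≈ 0.155).

Run:
```python
from h import *
np.set_printoptions(precision=4,suppress=True)
a=snap('scene');b=snap('top')
print(tri(ray(a,144.4,199),ray(b,365.6,277.1)),onz(b,365.6,277.1,.222),onz(a,144.4,199,.222))
o=ctrl.get_obs();print(o['ee_pos'],o['eef_rot'],o['qpos'])
```

```text
[ 0.3484 -0.2618  0.2234] [ 0.3474 -0.2634  0.222 ] [ 0.3476 -0.2596  0.222 ]
[ 0.5243 -0.051   0.4797] [ 3.1414 -0.0003  0.0014] [-0.1664  0.2003  1.4714 -0.0001  1.4695  1.403 ]
```

```bash
python3 -m jog '[[-2.5,3,-1,0,0,-0.05],[-5,6,-1,0,0,-0.1],[-7.5,9,-1,0,0,-0.155],[-10,12,-1,0,0,-0.155],[-12.5,15,-1,0,0,-0.155],[-15,18,-1,0,0,-0.155],[-17.6,21.1,-1,0,0,-0.155],[-17.6,21.1,-1,0,0,-0.155]]' 100
python3 -m jog '[[0,0,0,0,0,0],[0,0,0,0,0,0],[0,0,0,0,0,0]]'
python3 - <<'E'
from h import *
o=ctrl.get_obs();print(o['ee_pos'],o['eef_rot'],o['qpos'],o['force'])
d=np.array([.3478,-.262,.3624])-o['ee_pos'];print(Ro.from_euler('xyz',o['eef_rot']).inv().apply(d)*100)
E
```

```text
time_s: 5.7
ee_pos: [0.3457, -0.2658, 0.4896]
eef_rot: [3.141, 0.001, 0.149]
force: [0.6, -0.1, 0.1]
grip_width: 0.0939
grip_force: 0.0
time_s: 6.0
ee_pos: [0.3487, -0.262, 0.4896]
eef_rot: [-3.141, 0.0, 0.156]
force: [-0.4, 0.1, 0.1]
grip_width: 0.0942
grip_force: 0.0
[ 0.34873579 -0.26199991  0.4895582 ] [-3.14142638e+00  2.87547327e-05  1.55885726e-01] [-7.28343984e-01 -1.58337090e-02  1.68432424e+00  8.35580271e-05
  1.47324895e+00  6.86558475e-01] [-0.42636876  0.07562369  0.13459484]
[-9.20796707e-02 -1.24057547e-02  1.27158250e+01]
```

```bash
python3 -m jog '[[-0.1,0,3,0,0,0],[-0.1,0,6,0,0,0],[-0.1,0,9,0,0,0],[-0.1,0,11,0,0,0],[-0.1,0,12.7,0,0,0],[-0.1,0,12.7,0,0,0],[-0.1,0,12.7,0,0,0]]' 
python3 -m jog '[[0,0,0,0,0,0],[0,0,0,0,0,0],[0,0,0,0,0,0],[0,0,0,0,0,0],[0,0,0,0,0,0],[0,0,0,0,0,0],[0,0,0,0,0,0],[0,0,0,0,0,0]]' 0 12
python3 -m jog '[[0,0,0,0,0,0],[0,0,0,0,0,0],[0,0,0,0,0,0],[0,0,0,0,0,0],[0,0,0,0,0,0],[0,0,0,0,0,0],[0,0,0,0,0,0],[0,0,0,0,0,0]]' 0 35
```

```text
time_s: 6.7
ee_pos: [0.3477, -0.2623, 0.3632]
eef_rot: [3.142, -0.0, 0.156]
force: [-0.0, -0.2, 0.2]
grip_width: 0.0937
grip_force: 0.0
time_s: 7.5
ee_pos: [0.3472, -0.2626, 0.3626]
eef_rot: [-3.141, 0.0, 0.155]
force: [-0.3, 0.6, 0.5]
grip_width: 0.0329
grip_force: 0.4
time_s: 8.3
ee_pos: [0.3472, -0.2625, 0.3626]
eef_rot: [-3.142, 0.0, 0.155]
force: [0.1, -0.0, -0.1]
grip_width: 0.0321
grip_force: 34.9
```

```bash
python3 -m jog '[[0,0,-1,0,0,0],[0,0,-3,0,0,0],[0,0,-5.5,0,0,0],[0,0,-8,0,0,0],[0,0,-10.5,0,0,0],[0,0,-13,0,0,0],[0,0,-15.5,0,0,0],[0,0,-16.5,0,0,0]]'
python3 -m jog '[[0,0,0,0,0,0],[0,0,0,0,0,0],[0,0,0,0,0,0]]'
python3 - <<'E'
from h import *
np.set_printoptions(precision=4,suppress=True)
o=ctrl.get_obs();print(o['ee_pos'],o['eef_rot'],o['grip_width'],o['force'])
d=np.array([.595,.02,o['ee_pos'][2]])-o['ee_pos'];print(Ro.from_euler('xyz',o['eef_rot']).inv().apply(d)*100)
E
```

```text
time_s: 9.1
ee_pos: [0.347, -0.2623, 0.5303]
eef_rot: [3.139, -0.002, 0.155]
force: [-1.3, -0.5, -2.6]
grip_width: 0.032
grip_force: 34.9
time_s: 9.4
ee_pos: [0.3473, -0.2626, 0.5264]
eef_rot: [-3.14, 0.001, 0.155]
force: [-1.3, 0.4, -1.2]
grip_width: 0.0321
grip_force: 34.9
[ 0.3473 -0.2626  0.5264] [-3.14    0.0013  0.1548] 0.032143335420025836 [-1.3444  0.3999 -1.1796]
[ 28.8316 -24.1034   0.0011]
```

```bash
python3 -m jog '[[2,-1.6,0,0,0,0],[5,-4.1,0,0,0,0],[8,-6.6,0,0,0,0],[11,-9.1,0,0,0,0],[14,-11.6,0,0,0,0],[17,-14.1,0,0,0,0],[20,-16.6,0,0,0,0],[23,-19.1,0,0,0,0]]'
python3 -m jog '[[2,-1.7,0,0,0,0],[4,-3.4,0,0,0,0],[5.3,-4.5,0,0,0,0],[5.8,-5,0,0,0,0],[5.8,-5,0,0,0,0],[5.8,-5,0,0,0,0]]'
python3 - <<'E'
from h import *
np.set_printoptions(precision=4,suppress=True)
a=snap('scene');b=snap('top')
o=ctrl.get_obs();print(o['ee_pos'],o['eef_rot'],o['grip_width'],o['force'])
cv2.imwrite('pics/e_full.png',a['img'])
A=cv2.resize(a['img'][80:260,220:400],(600,600),interpolation=3)
cv2.imwrite('pics/e.png',A)
p=o['ee_pos']+[0,0,-.3504];print('pred tip',p,proj(a,p),proj(a,p+[0,0,.1]),proj(a,np.array([.657,.043,.124])))
E
```

```text
time_s: 10.2
ee_pos: [0.5461, -0.0369, 0.5266]
eef_rot: [-3.141, 0.001, 0.155]
force: [-0.9, -0.5, -1.4]
grip_width: 0.0317
grip_force: 34.9
time_s: 10.8
ee_pos: [0.5944, 0.0194, 0.5274]
eef_rot: [3.142, 0.001, 0.154]
force: [0.1, 0.7, -1.8]
grip_width: 0.0319
grip_force: 34.9
[0.5942 0.0193 0.5278] [ 3.1415 -0.0002  0.154 ] 0.03181920825363168 [ 0.498   0.0839 -2.2987]
pred tip [0.5942 0.0193 0.1774] [299.2766 200.364 ] [299.7545 165.6918] [324.2239 222.4936]
```

View pics/e.png

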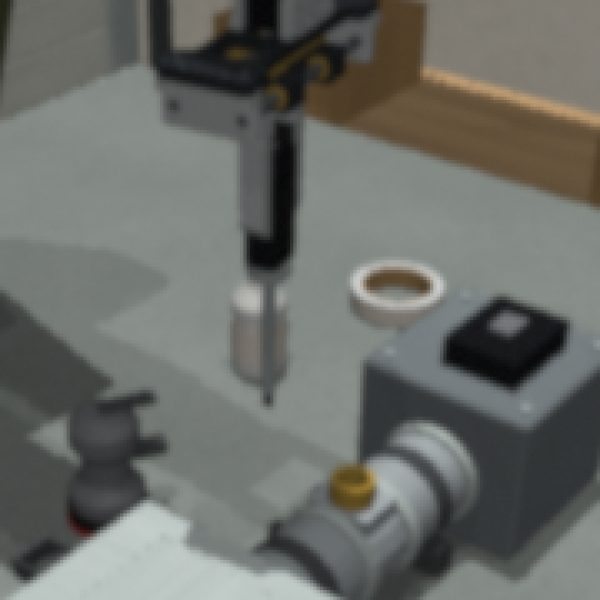

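The tip is at scene (300,201), rod upright, brass mouth centre about (325.6,222.3). Moving over the port with the tip about 25 mm above the mouth.

```bash
python3 -m jog '[[1.5,-0.4,0,0,0,0],[3,-0.8,0,0,0,0],[4.5,-1.2,0,0,0,0],[6,-1.5,0,0,0,0],[6.6,-1.6,0,0,0,0],[6.6,-1.6,1,0,0,0],[6.6,-1.6,2.7,0,0,0],[6.6,-1.6,2.7,0,0,0]]'
python3 -m jog '[[0,0,0,0,0,0],[0,0,0,0,0,0],[0,0,0,0,0,0]]'
python3 - <<'E'
from h import *
np.set_printoptions(precision=4,suppress=True)
a=snap('scene')
o=ctrl.get_obs();print(o['ee_pos'],o['eef_rot'],o['grip_width'],o['force'])
A=cv2.resize(a['img'][180:240,290:370],(800,600),interpolation=3)
cv2.imwrite('pics/f.png',A);cv2.imwrite('pics/f_full.png',a['img'])
p=o['ee_pos']+[0,0,-.3504]
for q in(p,p*[1,1,0]+[0,0,.124],p+[0,0,.1]):print(q,proj(a,q),(proj(a,q)-[290,180]+.5)*10)
E
```

```text
time_s: 11.7
ee_pos: [0.6571, 0.0455, 0.498]
eef_rot: [-3.141, 0.004, 0.154]
force: [-0.3, -0.7, -2.6]
grip_width: 0.0317
grip_force: 34.9
time_s: 12.0
ee_pos: [0.6571, 0.0458, 0.5015]
eef_rot: [3.141, -0.001, 0.155]
force: [0.1, 0.8, -2.1]
grip_width: 0.032
grip_force: 34.9
[0.6572 0.0459 0.5013] [ 3.1415 -0.001   0.1548] 0.031884748429418235 [-0.5606 -0.4051 -1.5126]
[0.6572 0.0459 0.1509] [325.4563 213.4568] [359.5631 339.5678]
[0.6572 0.0459 0.124 ] [324.9577 221.9937] [354.5768 424.937 ]
[0.6572 0.0459 0.2509] [327.4424 179.4531] [379.4242  -0.4686]
```

View pics/f.png

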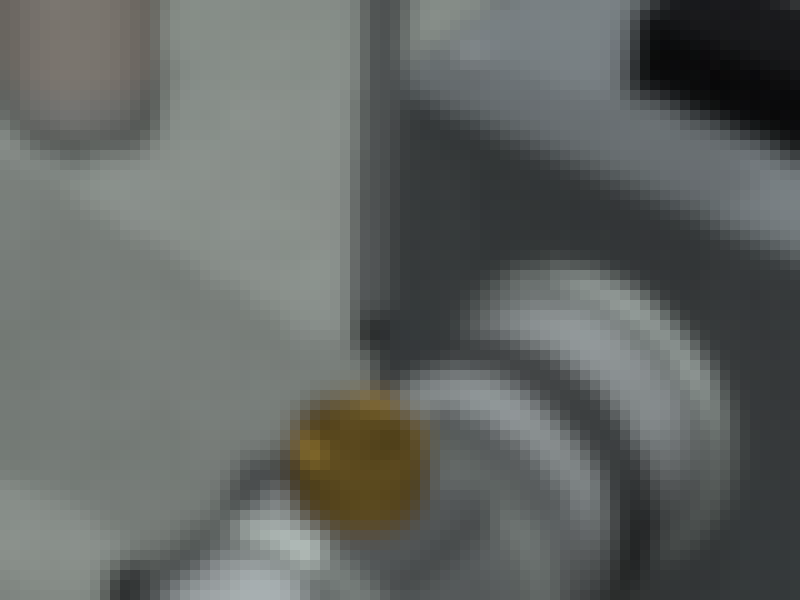

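The tip's axis drops to about crop (367,425) and the brass mouth's centre is (359,427): about 2 mm off. Correcting, then lowering part way into the bore.

```bash
python3 -m jog '[[-0.15,0.16,0,0,0,0],[-0.15,0.16,0,0,0,0],[-0.15,0.16,0,0,0,0],[-0.15,0.16,0.6,0,0,0],[-0.15,0.16,1.2,0,0,0],[-0.15,0.16,1.8,0,0,0],[-0.15,0.16,1.8,0,0,0],[-0.15,0.16,1.8,0,0,0]]'
python3 - <<'E'
from h import *
np.set_printoptions(precision=4,suppress=True)
a=snap('scene')
o=ctrl.get_obs();print(o['ee_pos'],o['eef_rot'],o['force'])
cv2.imwrite('pics/g_full.png',a['img'])
p=o['ee_pos']+[0,0,-.3504]
for z in(.133,.18,.23):print(z,proj(a,p*[1,1,0]+[0,0,z]))
g=a['img'].max(2)
for r in range(186,232,2):print(r,g[r,316:338])
print(a['img'][216:232,316:338,2].astype(int)-a['img'][216:232,316:338,0])
E
```

```text
time_s: 12.85
ee_pos: [0.6562, 0.0442, 0.4825]
eef_rot: [-3.142, 0.0, 0.155]
force: [-1.0, -0.6, -2.0]
grip_width: 0.0316
grip_force: 34.9
[0.6561 0.0441 0.4828] [ 3.1416 -0.0003  0.1548] [-0.6295 -0.2766 -1.995 ]
0.133 [324.3732 219.3301]
0.18 [325.2423 204.121 ]
0.23 [326.2179 187.048 ]
186 [144 144 143 142 142 141 139 134 121  97  83  83  89  98 103 107 109 111
 113 120 126 128]
188 [143 142 143 143 142 143 143 143 131 103  85  82  80  82  93 100 105 108
 110 110 110 111]
190 [145 144 145 145 145 144 145 143 129 102  85  82  75  65  66  69  75  82
  91  97 102 106]
192 [146 145 144 144 144 144 144 140 122  96  84  81  74  64  58  57  57  59
  62  67  70  75]
194 [145 144 144 144 144 144 144 139 120  95  84  80  73  62  58  57  56  55
  56  55  56  57]
196 [144 144 144 144 145 145 144 136 116  94  83  78  70  60  57  57  56  57
  57  56  56  55]
198 [145 144 143 143 144 144 143 134 113  90  82  78  68  60  57  56  56  56
  57  55  55  55]
200 [145 145 145 144 144 143 143 134 112  91  82  77  65  59  57  57  57  56
  56  56  55  56]
202 [145 145 146 145 145 143 143 132 108  87  82  
[... 1779 characters left out ...]
-5 -6 -7]
 [-1 -1  4 21 40 53 56 56 55 54 55 56 54 52 48 40 23  7 -2 -5 -5 -6]
 [-1  0 10 36 59 60 57 57 58 59 57 56 54 52 56 53 35 10 -1 -4 -5 -5]
 [-1  0 14 46 69 67 58 58 60 58 58 56 53 53 58 56 35 12 -1 -3 -5 -5]
 [-2  0 13 44 66 66 61 59 59 60 57 56 56 57 59 54 31  8 -2 -3 -4 -4]
 [-3  0 12 37 57 60 60 61 62 61 60 58 59 60 60 51 27  6 -2 -4 -4 -4]
 [-4 -1 11 32 49 54 57 61 62 61 61 61 61 61 58 47 23  5 -3 -4 -3 -3]
 [-6 -4  5 25 44 52 55 58 61 61 60 60 60 59 55 42 21  2 -3 -4 -4 -4]
 [-6 -5  1 16 38 50 54 57 59 60 61 60 59 57 52 38 15  1 -4 -5 -3 -4]
 [-6 -6 -3  9 26 44 52 56 59 60 61 60 58 56 47 30  9 -1 -4 -5 -5 -5]
 [-5 -6 -5  1 13 28 43 51 55 58 58 56 55 48 37 19  4 -3 -4 -4 -4 -4]]
```

Rod axis drops at about column 325.0 in the scene view, against a brass centre of 325.4: within about 1 mm. Lowering.

```bash
python3 -m jog '[[0.05,-0.02,0.5,0,0,0],[0.05,-0.02,1.5,0,0,0],[0.05,-0.02,2.5,0,0,0],[0.05,-0.02,3.5,0,0,0],[0.05,-0.02,4.5,0,0,0],[0.05,-0.02,5.5,0,0,0],[0.05,-0.02,6.4,0,0,0],[0.05,-0.02,7,0,0,0]]'
python3 -m jog '[[0,0,0,0,0,0],[0,0,0,0,0,0],[0,0,0,0,0,0],[0,0,0,0,0,0],[0,0,0,0,0,0],[0,0,0,0,0,0]]'
python3 - <<'E'
from h import *
np.set_printoptions(precision=4,suppress=True)
a=snap('scene');b=snap('top')
o=ctrl.get_obs();print(o['ee_pos'],o['eef_rot'],o['force'],o['moment'])
A=cv2.resize(a['img'][190:235,300:350],(500,450),interpolation=3)
B=cv2.resize(a['img'][90:260,190:400],(300,243),interpolation=3)
C=np.zeros((450,800,3),np.uint8);C[:,:500]=cv2.convertScaleAbs(A,alpha=1.4);C[:243,500:]=B
cv2.imwrite('pics/k.png',C)
E
```

```text
time_s: 13.7
ee_pos: [0.6566, 0.0444, 0.4115]
eef_rot: [-3.141, 0.001, 0.155]
force: [1.1, 0.4, -2.0]
grip_width: 0.0325
grip_force: 34.9
time_s: 14.3
ee_pos: [0.6566, 0.0444, 0.4128]
eef_rot: [3.142, -0.0, 0.155]
force: [-0.3, -1.0, -1.8]
grip_width: 0.0319
grip_force: 34.9
[0.6566 0.0444 0.4127] [ 3.1416 -0.      0.1548] [-0.6458 -1.0606 -2.7201] [ 0.0293 -0.0423 -0.0329]
```

View pics/k.png

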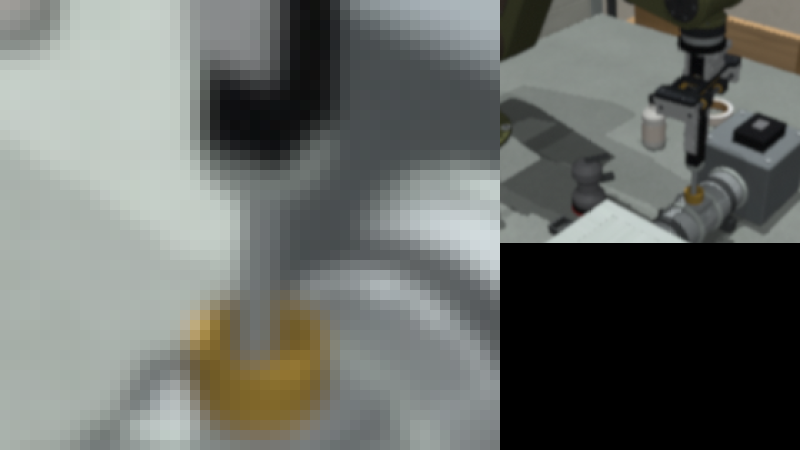

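The rod (crop x = 257) stands centred in the brass port (x = 259). It is upright, there is no contact force, and the lid is shut. Handing in.

```bash
python3 -c "
from station import ctrl
print(ctrl.hand_in())"
```

```text
the job is handed in; nothing more can be done
None
```

I handed the job in at about 14.4 s: the lid is snapped shut and the probe is held upright and still in the port, its tip at mid-duct by the arm's reading (the tip isn't visible inside the duct). It looks within about 1 mm of centre in the last image, no force reading suggested contact with the extractor, and the arm never went near the sander, bottle or tape.

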